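Fit the arbor to a drill chuck

ROBOT

A 6-joint arm with a two-finger parallel gripper is mounted at the origin on the work surface. World frame = base frame: x ahead of the robot, y to its left, z up, the work surface at z = 0. Lengths are in mm, angles in rad, forces in N, time in s.
With the tool pointing down it reaches from about 325 to 900 mm from the base axis. Payload 6.1 kg.
Tool frame: the origin (TCP) lies on the centre line of the jaws, within the pads' length; the fingertips stand 17 mm ahead of it and the grasp point (between the pads) lies 2 mm behind it; z points along the fingers, x is the direction in which the jaws open and shut, and the axes are right-handed (so a half turn about z gives the same grasp; the last joint's range is limited). The gripper opens to 85 mm and grips with 20 to 120 N. Pads are 22 mm wide; open, the fingers measure 114 mm over their backs; the gripper's body (76 mm by 85 mm) begins 54 mm behind the grasp point. The pads swing forward as they close: fully open they stand 13 mm farther back than shut.
Start: joints at [-1.307, 0.22, 1.526, -0, 1.395, -0.126], TCP at [237.495, -578.111, 248.3] pointing down, gripper open.
Joint ranges: [-2.98, 2.98], [-0.91, 2.08], [0.09, 2.57], [-1.24, 4.39], [0.2, 2.65], [-2.68, 2.68]. Speed limits (rad/s): [2.57, 2.57, 3.01, 3.14, 3.14, 3.14].

INTERFACE

Orientations are given as a 3x3 rotation matrix whose columns are the frame's x, y, z axes.
In Python, from station import sensors, eyes, r, finder gives the robot as it stands. The module is installed in compiled form; this text tells all that it offers.
- The arm moves only by the shell command python3 -m pendant 'ROWS' [OPENING] [FORCE]. ROWS is JSON, a list that holds one entry, the list of rows, each a list of 6 numbers: the shift along the world's x, y, z in m, then the turn, a rotation vector about the world's x, y, z in degrees. A call has 1 to 5 rows; each row shifts and turns the pose as measured when the row begins; what a row does not reach is not made up. A row lasts 1/8 s, in which the tool goes at most 62.5 mm and 10.7 degrees, less where a joint would pass 70% of its speed; a pose out of reach is approached as far as the arm can. A call is refused whole if a number of a shift passes 0.0625 or a number of a turn 10.7, either way. A call with a gripper value outside its range is refused whole. OPENING is the opening, from 0 (shut) to 1 (fully open), set as the call begins (- or left out, the last holds). The fingers move at their own pace and stop on an object; FORCE is the grip in N (left out, the last holds). Time passes only in rows, so rows that do not move let the fingers close. It gives the time, the measured TCP pose, the force and the opening at its end, in the units of the state.
- sensors.get_state(): the state, without advancing time (a new reading comes with each control period).
- eyes.camera(name): name is "side" or "top" or "wrist"; returns the picture (420x560x3 uint8, red, green, blue); there is no depth.
- eyes.get_calibration(name): a dict with "vertical_fov" (degrees; the focal length in pixels is half the picture's height over the tangent of half this angle, whatever the lens; pixels are square), "cx", "cy" (the principal point, pixels), "k1" (the pictures are not rectified: a ray, as slopes to the right and down, at radius r is drawn at 1 + k1 r^2 times it, then the intrinsics apply), "rvec" (rotation vector, rad) and "tvec" (3), from world to camera coordinates, as OpenCV has them; the wrist camera has in their place "mount" (4x4, takes a point from camera to tool coordinates, whose origin is the TCP and whose axes are the tool frame's). Camera axes: x right, y down, z forward; pixel columns grow to the right and rows downward; lengths in mm; the calibration is good to about 2 mm. A picture is of the moment at which its call begins: read the wrist's pose just before it. get_calibration takes no time and is no camera call.
- r.sign_off(): hands the job in, once; it reports no verdict.
Trained networks look in the newest picture that a camera, given by its name, has taken for a name from the list of things; names that differ only in an ending like _2 or _b are one class to them, and where a whole thing is asked for, a point or a joint stands for the part that bears it (a point fixed in the world has none). Each returns a list of dicts, best first, with "confidence" (0 to 1); they miss things now and then, are a little off and sometimes report something else, mostly with a low value. They report only what shows in the picture. A call takes as long as a camera call. They do not tell look-alikes from the thing itself.
- finder.look_for(camera, thing): "xyz" ([x, y, z] in mm, in world coordinates, good to about 4 mm: the middle of the surface that is visible of it).
- finder.masks_of(camera, thing): "mask" (420x560 bool, what is visible of it).
The state is a dict: "time": time; "joint_positions": joint angles; "joint_velocities": joint speeds; "effort": joint torques, N m; "eef_pos": TCP position; "orientation": TCP orientation; "ft_force": force on the tool from outside, world axes, zero at the start; "ft_torque": the same for the moment, N m; "width": opening from 0.0 (shut) to 1.0 (fully open).
Only numpy, scipy, OpenCV 4.12 (cv2) and the standard library are available. Lean on these libraries where they do the work, as an engineer would, in place of code of your own. Each camera call takes 0.05 s, during which the arm holds its last target. There are 200 camera calls.

TASK

Fit the arbor to the drill chuck for the pillar drill: take it out of the tool block, set its short tapered end lightly in the socket in the chuck's back and let go, then tap it home with the soft-faced mallet until it is jammed tight with its collar less than 4 mm off the chuck's back. Light taps only, don't hammer it or lean on it; keep the chuck standing on its board, put the mallet back down on the bench when done and leave the other tools where they are.

Things in the scene. Friction and masses are not known exactly. Their poses are not given: they have to be found in the camera images.
- arbor_mid (a point): Steel chuck arbor, upright, 117 mm long, 0.17 kg; this point is half-way up, 58.5 mm above its lower end. From below: short taper 34 mm long (15.2 mm dia. at its rounded end, 18 at the collar), collar 26 mm dia. x 6, long shank 65 mm (dia. 17.8 to 15; grip it here), flat tang 13 x 6.3 x 12 mm on top. It hangs by the collar in a hole of the tool block, short taper down. z: up its axis
- arbor_collar (a point): Centre of the underside of the arbor's collar, on its axis: 34 mm above its lower end, 24.5 mm below arbor_mid, 83 mm below the top of the tang; z up along the arbor. The height of this point over chuck_mouth is the gap under the collar
- chuck_mouth (a point): Centre of the tapered socket's mouth in the chuck's flat back face, which looks up; z out of the socket. Mouth 21 mm wide with a 2 mm chamfer, bore 17 mm below it, matching the arbor, 34 mm deep. Once in, the arbor holds by friction where it was driven
- chuck: Keyed drill chuck, steel, 0.6 kg, 88 mm high, 53 mm over its toothed sleeve, standing loose on its nose. Origin: centre of the nose. The taper bears from a collar gap of 8.5 mm, then jams: a push or tap of 5 N leaves a gap of 6 mm, 10 N 5.3, 15 N 4.5, 20 N 3.9. Home is a gap under 4 mm: 16 to 22 N. Light means under 50 N between chuck and board, their 8 N weight included
- board: Wooden board 150 x 130 x 20 mm under the chuck, fixed to the bench; origin at the centre of its underside
- block: Wooden tool block 230 x 62 x 46 mm, fixed; origin at the centre of its underside, x along its length. Three 19 mm holes in its top, at x = -75, 0 and 75 mm, hold the arbor, a revolving centre and a countersink in any order; the arbor is the tallest, with a long plain shank and a tang
- mallet_grip (a point): Point on the mallet's wooden handle to grip from above: 42 mm from the head's axis, mid-height of the handle, 36 mm above the bench as it stands. x along the handle towards the head, z up. Handle 18 mm wide, 24 mm high; from here it runs 21 mm to the head and 160 mm back. Grip firmly: taps try to turn it
- mallet_face (a point): Centre of the mallet's lower striking face. The head is an upright cylinder, 42 mm dia., 72 mm high, with white nylon faces; this point is 42 mm along x and 36 mm below mallet_grip; z points up through the head
- mallet: Soft-faced mallet, 0.34 kg, standing on one face of its head with the handle level; origin at mallet_face. It balances about 12 mm from the head's axis, on the handle's side
- arbor: The whole arbor; origin at the centre of its lower end
- centre: Revolving centre in the tool block: body 33 mm dia. with a point on top, 56 mm above the block; origin at its lower end, 30 mm below the block's top. Leave alone
- countersink: Countersink bit in the tool block: 30 mm cone head on a 17 mm neck, 53 mm above the block; origin at its lower end, 30 mm below the block's top. Leave alone
- key: T-handled chuck key lying on the bench, 90 x 88 mm, 21 mm high. Leave alone
There are look-alikes about, which are no part of the job. Leave any purple or red look-alike of the arbor alone. Leave any red look-alike of the chuck alone.

How it is judged:
By the outcome, as a careful person would: the job done as asked, in the order asked, and still so for the second after the job is handed in, with the robot touching nothing.
It also fails if it takes over 61 s, if anything falls off the work surface, if the arm or the gripper's body presses on something with over 40 N, if the wrist force passes 120 N, or if a joint passes its speed limit or range.

## Working session

There is one attempt and no reset: what is moved stays moved. The work goes in short steps, Python scripts to look and compute and a shell command to move; the robot and the scene stay as the last step left them, time stands still between calls to the robot, and variables do not carry over. Pictures are saved under pics/ and viewed, about 8 in all and at most 12, crops included, and the job is handed in when it is done.

```bash
mkdir -p pics
cat > h.py <<'E'
import numpy as np, cv2
from station import sensors, eyes, r, finder
def K(n):
    c=eyes.get_calibration(n); f=210/np.tan(np.radians(c["vertical_fov"]/2))
    return c,f
def ext(n,st=None):
    c,f=K(n)
    if n=="wrist":
        st=st or sensors.get_state(); M=np.array(c["mount"]); R=np.array(st["orientation"]).reshape(3,3)
        Rc=R@M[:3,:3]; o=R@M[:3,3]+np.array(st["eef_pos"]); return Rc,o
    Rw=cv2.Rodrigues(np.array(c["rvec"],float))[0]; return Rw.T,-Rw.T@np.array(c["tvec"],float).ravel()
def ray(n,u,v,st=None):
    c,f=K(n); Rc,o=ext(n,st); x,y=(u-c["cx"])/f,(v-c["cy"])/f
    p=cv2.undistortPoints(np.array([[[x,y]]],float),np.eye(3),np.array([c["k1"],0,0,0.]))[0,0]
    d=Rc@np.array([p[0],p[1],1]); return o,d/np.linalg.norm(d)
def atz(n,u,v,z,st=None):
    o,d=ray(n,u,v,st); return o+d*(z-o[2])/d[2]
def proj(n,P,st=None):
    c,f=K(n); Rc,o=ext(n,st); q=Rc.T@(np.array(P,float)-o); x,y=q[0]/q[2],q[1]/q[2]; s=1+c["k1"]*(x*x+y*y)
    return np.array([c["cx"]+f*x*s,c["cy"]+f*y*s])
def tri(rays):
    A=np.zeros((3,3));b=np.zeros(3)
    for o,d in rays:
        Q=np.eye(3)-np.outer(d,d);A+=Q;b+=Q@o
    return np.linalg.solve(A,b)
def snap(n,name,crop=None,s=1):
    im=eyes.camera(n); j=im
    if crop: j=im[crop[1]:crop[3],crop[0]:crop[2]]
    cv2.imwrite(f"pics/{name}.png",cv2.resize(np.ascontiguousarray(j[:,:,::-1]),None,fx=s,fy=s,interpolation=cv2.INTER_CUBIC)); return im
E
python3 - <<'E'
from h import *
np.set_printoptions(precision=1,suppress=True)
for n in("top","side"):
    snap(n,n+"0",None,1.4)
    print(n,ext(n)[1],ext(n)[0][:,2])
    for t in("arbor_mid","arbor","arbor_collar","chuck_mouth","chuck","mallet_grip","mallet_face","block","centre","countersink","key","board"):
        for d in finder.look_for(n,t)[:4]: print(t,np.array(d["xyz"]),round(d["confidence"],2),proj(n,d["xyz"]))
print(sensors.get_state())
print(K("wrist"))
E
```

```text
top [ 537.2   38.1 1086.9] [ 0.1 -0.  -1. ]
arbor_mid [509.5 170.   70.9] 0.56 [219.1 251.9]
arbor_mid [551.7 274.9  78.8] 0.5 [172.5 232. ]
arbor_mid [544.1 388.8  61.9] 0.5 [124.7 234.2]
arbor_mid [592.  -32.2 107.4] 0.35 [310.7 216.4]
arbor [556.  273.1  80.2] 0.48 [173.3 230. ]
arbor [504.2 176.4  77.1] 0.43 [215.8 254.3]
arbor_collar [549.3 383.3  63. ] 0.51 [127. 232.]
arbor_collar [556.1 274.1  77.7] 0.45 [173.1 230. ]
arbor_collar [507.3 173.3  74.6] 0.44 [217.3 252.9]
chuck_mouth [588.9 -27.2 111.5] 0.95 [308.5 217.7]
chuck_mouth [714.    8.5  87.5] 0.65 [292.9 162.3]
chuck [709.6   5.9  86.8] 0.75 [294.  164.3]
chuck [591.9 -30.9 104.1] 0.57 [310.  216.5]
mallet_grip [589.  -29.  108.6] 0.68 [309.3 217.7]
mallet_grip [ 552.5 -223.1   47.4] 0.66 [390.7 236.7]
mallet_face [ 551.9 -227.7   43.7] 0.81 [392.3 237. ]
block [558.1 275.1  47.7] 0.68 [175.7 229.5]
centre [485.4 264.5  82. ] 0.76 [175.7 261.8]
countersink [627.2 290.2  88.4] 0.47 [166.1 197.9]
key [ 766.9 -118.8   11.6] 0.58 [344.7 147.5]
board [564.9 -33.4  25.3] 0.9 [308.5 229.8]
side [138.7 726.3 658.9] [ 0.4 -0.7
[... 1290 characters left out ...]
 -0.1]), 'joint_velocities': array([-0., -0., -0., -0., -0.,  0.]), 'effort': array([  0. , -49.7, -39. ,   0. ,   0. ,   0. ]), 'eef_pos': array([ 237.5, -578.1,  248.3]), 'orientation': array([[ 0.4, -0.9,  0. ],
       [-0.9, -0.4, -0. ],
       [ 0. ,  0. , -1. ]]), 'ft_force': array([-0.3,  1.1, -0.8]), 'ft_torque': array([-0. ,  0. ,  0.1]), 'width': 0.9999488446686534}
({'vertical_fov': 62.641480219414, 'cx': 277.2889192645387, 'cy': 215.91927470248572, 'k1': 0.013348490962862922, 'mount': array([[   1. ,    0. ,    0. ,   -0.1],
       [  -0. ,    1. ,    0.3,  -71.9],
       [  -0. ,   -0.3,    1. , -127. ],
       [   0. ,    0. ,    0. ,    1. ]])}, np.float64(345.10784385826884))
```

View pics/top0.png

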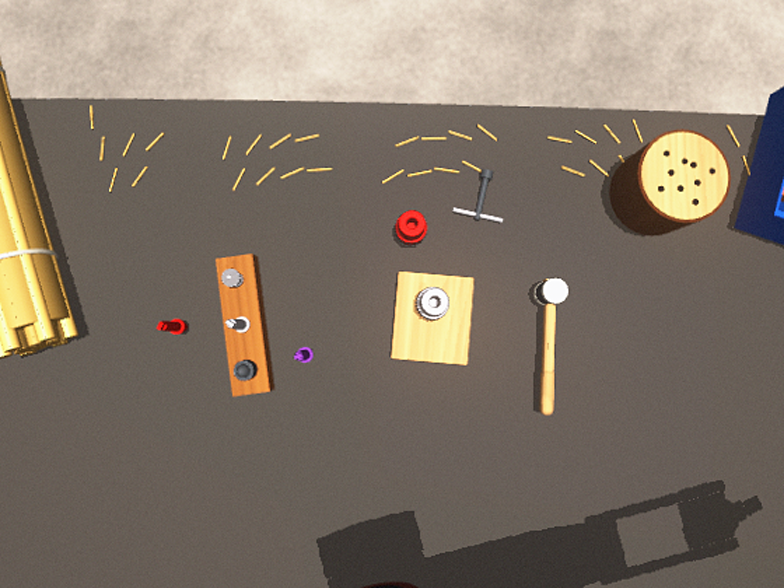

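Run:
```python
import cv2
a=cv2.imread("pics/side0.png")
c=a[180:500,200:520]
cv2.imwrite("pics/side0c.png",cv2.resize(c,None,fx=1.85,fy=1.85,interpolation=cv2.INTER_CUBIC))
```

```text
(no output)
```

View pics/side0c.png

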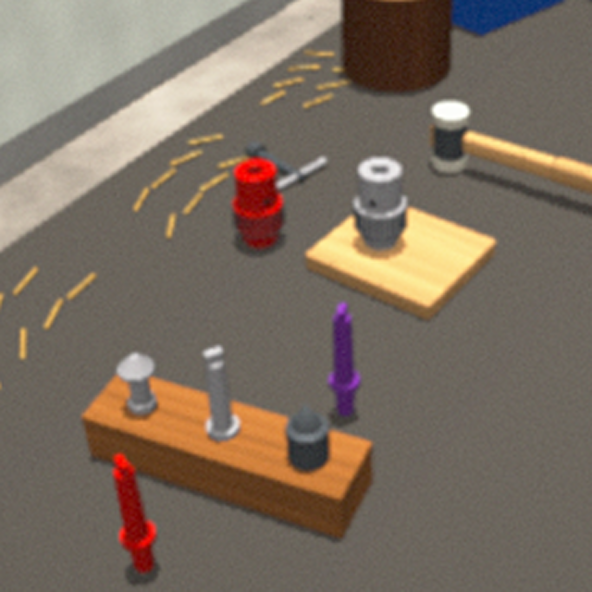

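In the top picture (1.4x), the arbor candidates are steel at (238,324) in the block's middle hole, purple at (304,355) and red at (172,326). The steel one with the tang, in the block, fits the description, and the side crop confirms it at (217,390). The chuck is the steel one on the board at (432,302); the red one at (410,227) is a look-alike. The mallet head is at (551,291), with its handle towards the robot.

I'm moving above the arbor.

```bash
python3 -m pendant '[[[0.0225,0.061,0,0,0,-1],[0.0225,0.061,0,0,0,-1],[0.0225,0.061,0,0,0,-1],[0.0225,0.061,0,0,0,-1],[0.0225,0.061,0,0,0,-1]]]' 0.6 60
python3 -m pendant '[[[0.0225,0.061,0,0,0,-1],[0.0225,0.061,0,0,0,-1],[0.0225,0.061,0,0,0,-1],[0.0225,0.061,0,0,0,-1],[0.0225,0.061,0,0,0,-1]]]'
```

```text
time: 1.92
eef_pos: [344.9, -282.7, 247.0]
orientation: [[0.288, -0.958, 0.001], [-0.958, -0.288, 0.0], [0.0, -0.001, -1.0]]
ft_force: [1.0, -0.4, 0.2]
width: 0.6
time: 2.55
eef_pos: [452.2, 11.0, 249.2]
orientation: [[0.199, -0.98, 0.009], [-0.98, -0.199, -0.003], [0.005, -0.008, -1.0]]
ft_force: [0.7, -0.2, -0.1]
width: 0.602
```

```bash
python3 -m pendant '[[[0.02,0.054,0,0,0,-0.4],[0.02,0.054,0,0,0,-0.4],[0.02,0.054,0,0,0,-0.3],[0.02,0.054,0,0,0,-0.3],[0.02,0.05,0,0,0,0]]]'
python3 -m pendant '[[[0,0,0,0,0,0]]]'
python3 - <<'E'
from h import *
np.set_printoptions(precision=1,suppress=True)
st=sensors.get_state(); snap("wrist","w1",None,1.4); print(st["eef_pos"],st["joint_positions"],ext("wrist",st))
for t in("arbor_mid","arbor_collar","arbor"):
    for d in finder.look_for("wrist",t)[:3]: print(t,np.array(d["xyz"]),round(d["confidence"],2),proj("wrist",d["xyz"],st))
for d in finder.masks_of("wrist","arbor")[:2]:
    ys,xs=np.nonzero(d["mask"]); print(d["confidence"],len(xs),cv2.minAreaRect(np.c_[xs,ys].astype(np.float32)))
for t in ((552,277,46),(552,277,129)): print(proj("wrist",t,st))
E
```

```text
time: 3.18
eef_pos: [554.7, 287.8, 251.0]
orientation: [[0.176, -0.984, 0.014], [-0.984, -0.176, -0.004], [0.006, -0.013, -1.0]]
ft_force: [-0.1, 0.0, 0.2]
width: 0.595
time: 3.3
eef_pos: [554.8, 291.1, 249.8]
orientation: [[0.18, -0.984, 0.013], [-0.984, -0.18, -0.003], [0.006, -0.012, -1.0]]
ft_force: [0.2, -0.8, -0.1]
width: 0.599
[554.8 291.1 249.8] [ 0.4  0.2  1.5 -0.   1.4  1.8] (array([[ 0.2, -0.9, -0.3],
       [-1. , -0.2, -0.1],
       [ 0. ,  0.3, -1. ]]), array([623.9, 304.6, 377.7]))
arbor_mid [549.4 388.5  79. ] 0.84 [165.8 187.2]
arbor_mid [553.3 285.9  98.2] 0.71 [282.1 208.7]
arbor_mid [510.8 182.5  74.1] 0.61 [380.2 263.6]
arbor_collar [548.6 390.5  80.1] 0.71 [163.  187.9]
arbor_collar [560.7 284.8  98.4] 0.61 [285.1 200.5]
arbor_collar [508.7 182.6  74.9] 0.59 [379.8 266. ]
arbor [559.2 286.   96.2] 0.85 [283.3 201.4]
arbor [512.9 180.7  73.1] 0.59 [382.3 261.5]
arbor [580.5 286.2  43.9] 0.22 [285.9 167.7]
0.63 824 ((284.1099853515625, 204.22998046875), (26.304372787475586, 41.43646240234375), 8.130102157592773)
0.63 1109 ((161.00001525878906, 185.5), (25.93838882446289, 58.58498001098633), 63.43495178222656)
[289.8 198.2]
[294.2 222.7]
```

View pics/w1.png

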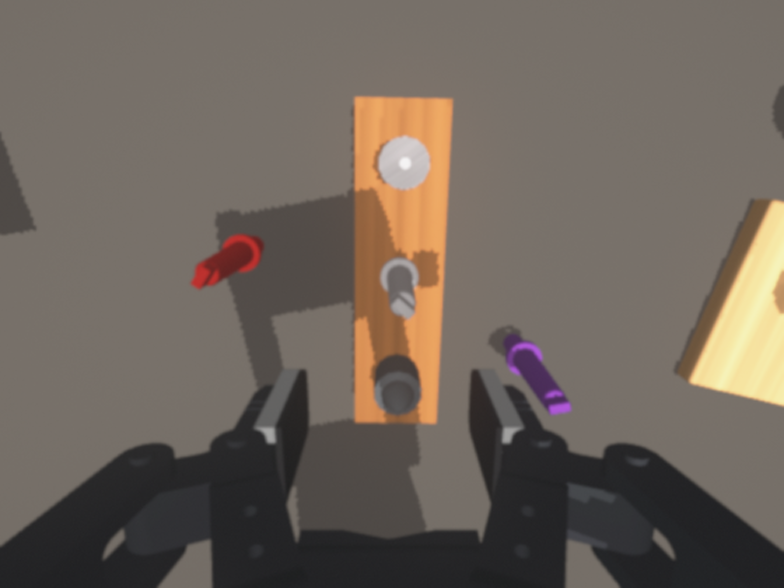

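The wrist picture (1.4x) shows the steel arbor with its tang at (403,303) and its collar at (399,275). The countersink at (404,163) and the centre at (398,388) are on either side of it.

Run:
```python
from h import *
np.set_printoptions(precision=1,suppress=True)
im=cv2.imread("pics/w1.png")[230:340,350:450]; cv2.imwrite("pics/w1c.png",cv2.resize(im,None,fx=5,fy=5,interpolation=cv2.INTER_CUBIC))
st=sensors.get_state()
print(st["eef_pos"],atz("wrist",403/1.4,303/1.4,129,st),atz("wrist",399/1.4,276/1.4,51,st),atz("wrist",404/1.4,163/1.4,99,st))
st0={"top":(238/1.4,324/1.4)}
print(atz("top",(241)/1.4,325/1.4,51),atz("top",(232)/1.4,324/1.4,129))
```

```text
[554.6 286.7 251.2] [555.5 278.  129. ] [552.9 277.5  51. ] [627.1 289.7  99. ]
[551.6 282.3  51. ] [551.8 277.8 129. ]
```

View pics/w1c.png

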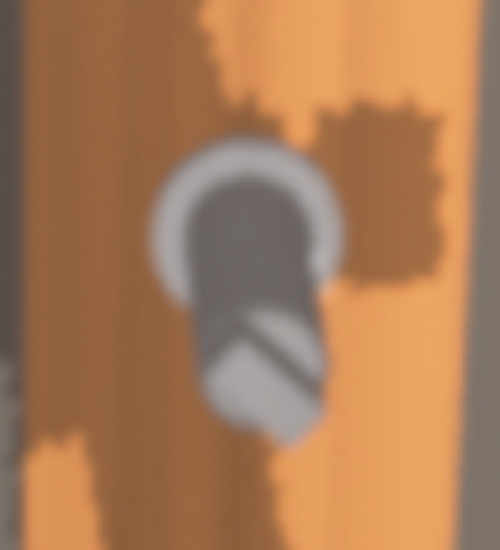

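```bash
python3 -m pendant '[[[-0.001,-0.007,-0.045,0,0,0],[0,0,-0.04,-0.6,0.4,0],[0,0,0,0,0,0],[0,0,0,0,0,0]]]'
python3 - <<'E'
from h import *
np.set_printoptions(precision=1,suppress=True)
for k in range(3):
    st=sensors.get_state(); im=eyes.camera("wrist") if k else snap("wrist","w2",(180,130,400,400),2.2); print(st["eef_pos"])
print(st["orientation"])
for t in((553,278,52),(553,278,129),(553,278,117),(553,282,52),(553,282,129)): print(t,proj("wrist",t,st),(proj("wrist",t,st)-[180,130])*2.2)
E
```

```text
time: 4.05
eef_pos: [555.4, 275.4, 169.9]
orientation: [[0.169, -0.986, 0.014], [-0.986, -0.169, -0.013], [0.015, -0.012, -1.0]]
ft_force: [0.5, -1.1, 0.7]
width: 0.599
[555.4 275.4 169.9]
[555.2 275.4 169.8]
[555.4 275.7 169.9]
[[ 0.2 -1.   0. ]
 [-1.  -0.2 -0. ]
 [ 0.  -0.  -1. ]]
(553, 278, 52) [271.4 219.6] [201.2 197.2]
(553, 278, 129) [271.2 260.8] [200.7 287.8]
(553, 278, 117) [271.3 252.3] [200.8 269.1]
(553, 282, 52) [266.1 218.8] [189.5 195.3]
(553, 282, 129) [263.8 259.7] [184.3 285.3]
```

View pics/w2.png

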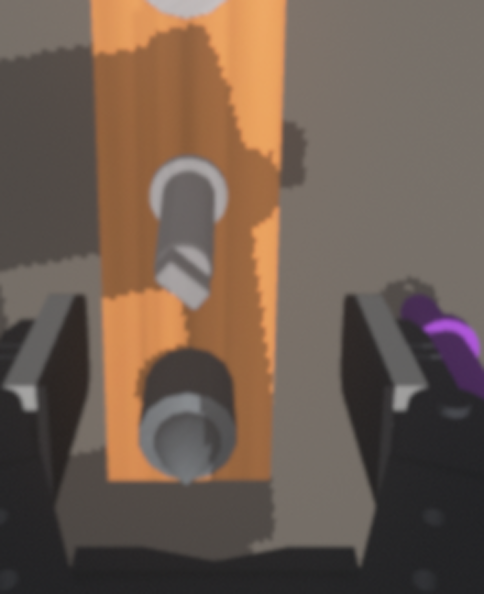

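Collar (188,195) and tang (183,284) in the crop match an upright arbor at about (553,282). I'm aligning and descending.

```bash
python3 -m pendant '[[[-0.0024,0.0065,0,0.75,0.8,0],[0,0,-0.015,0,0,0]]]'
python3 -m pendant '[[[0,0,0,0,0,0]]]'
```

```text
time: 4.45
eef_pos: [555.0, 283.8, 158.4]
orientation: [[0.17, -0.985, 0.006], [-0.985, -0.17, 0.004], [-0.003, -0.007, -1.0]]
ft_force: [-0.2, -0.2, -0.1]
width: 0.597
time: 4.58
eef_pos: [553.8, 283.5, 156.3]
orientation: [[0.17, -0.985, 0.003], [-0.985, -0.17, 0.003], [-0.003, -0.003, -1.0]]
ft_force: [0.1, -0.4, -0.8]
width: 0.604
```

```bash
python3 -m pendant '[[[-0.0005,-0.0015,-0.03,-0.15,0.15,0],[0,0,-0.03,0,0,0],[0,0,-0.008,0,0,0],[0,0,0,0,0,0]]]'
```

```text
time: 5.08
eef_pos: [553.8, 282.5, 87.3]
orientation: [[0.171, -0.985, 0.002], [-0.985, -0.171, 0.001], [-0.0, -0.002, -1.0]]
ft_force: [-0.0, 0.7, 0.7]
width: 0.598
```

```bash
python3 -m pendant '[[[0,0,0,0,0,0],[0,0,0,0,0,0],[0,0,0,0,0,0],[0,0,0,0,0,0],[0,0,0,0,0,0]]]' 0.0 60
python3 -m pendant '[[[0,0,0.02,0,0,0],[0,0,0.03,0,0,0],[0,0,0.05,0,0,0],[0,0,0.05,0,0,0],[0,0,0,0,0,0]]]'
```

```text
time: 5.7
eef_pos: [555.5, 283.1, 90.6]
orientation: [[0.171, -0.985, 0.006], [-0.985, -0.171, 0.002], [-0.001, -0.006, -1.0]]
ft_force: [0.4, 0.4, -1.6]
width: 0.173
time: 6.32
eef_pos: [554.9, 282.9, 250.6]
orientation: [[0.171, -0.985, 0.008], [-0.985, -0.171, 0.003], [-0.002, -0.009, -1.0]]
ft_force: [0.2, -0.3, -2.5]
width: 0.18
```

```bash
python3 -m pendant '[[[0,-0.06,0.005,0,0,0],[0,-0.06,0.005,0,0.3,0],[0,-0.06,0.005,0,0.2,0],[0,-0.06,0,0,0,0],[0,0,0,0,0,0]]]'
python3 -m pendant '[[[0,0,0,0,0,0]]]'
python3 - <<'E'
from h import *
np.set_printoptions(precision=3,suppress=True)
st=sensors.get_state(); snap("wrist","w3",None,1.4); print(st["eef_pos"],st["orientation"])
for t in("chuck_mouth","arbor_collar"):
    for d in finder.look_for("wrist",t)[:3]: print(t,np.array(d["xyz"]),round(d["confidence"],2),proj("wrist",d["xyz"],st)*1.4)
e=st["eef_pos"]; R=np.array(st["orientation"])
for dz in(-46,-80): print(proj("wrist",e-R[:,2]*dz*1.0,st)*1.4)
E
```

```text
time: 6.95
eef_pos: [551.9, 37.2, 266.7]
orientation: [[0.174, -0.985, -0.001], [-0.985, -0.174, 0.003], [-0.003, 0.001, -1.0]]
ft_force: [-0.5, 0.9, -2.1]
width: 0.175
time: 7.08
eef_pos: [551.6, 37.2, 266.5]
orientation: [[0.173, -0.985, -0.002], [-0.985, -0.173, 0.004], [-0.004, 0.001, -1.0]]
ft_force: [-0.4, -0.3, -2.6]
width: 0.175
[551.559  37.172 266.532] [[ 0.173 -0.985 -0.002]
 [-0.985 -0.173  0.004]
 [-0.004  0.001 -1.   ]]
chuck_mouth [704.6   7.8  66.1] 0.8 [481.52   30.799]
chuck_mouth [594.9 -21.6 110.3] 0.68 [501.31  229.268]
arbor_collar [557.2  36.8 284.3] 0.98 [393.557 430.305]
arbor_collar [512.4 169.4  74.7] 0.88 [188.948 292.326]
[388.425 353.841]
[388.382 324.876]
```

View pics/w3.png

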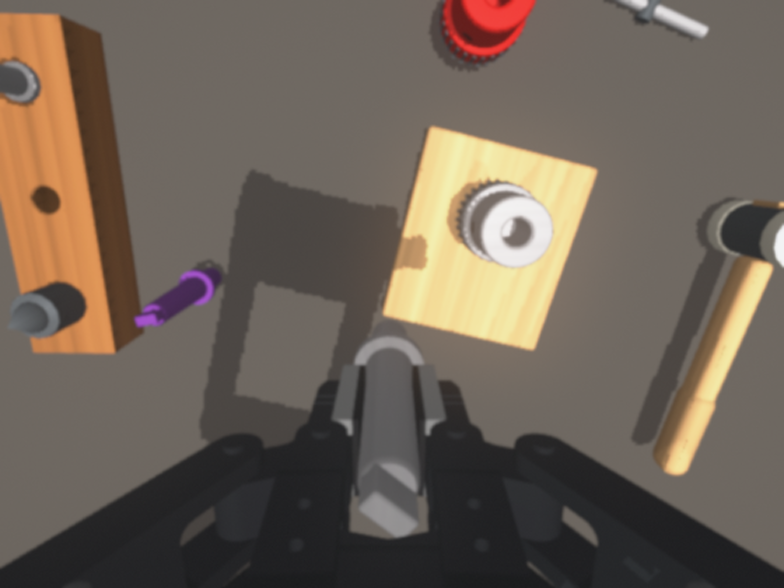

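The wrist picture shows the arbor held straight, with its collar at (390,357). The steel chuck's mouth is at (517,231).

Run:
```python
from h import *
np.set_printoptions(precision=1,suppress=True)
st=sensors.get_state()
print(st["eef_pos"],atz("wrist",516.5/1.4,230.5/1.4,108,st),atz("top",433/1.4,301.5/1.4,108))
for p in ((540.5,358.5),):
    pass
s=cv2.imread("pics/side0.png")
cv2.imwrite("pics/sc.png",cv2.resize(s[250:340,380:470],None,fx=6,fy=6,interpolation=cv2.INTER_CUBIC))
print(atz("side",(200+380/1.85)/1.4,(180+167/1.85)/1.4,108))
# mallet head top at z=72
print("mallet top",atz("top",552/1.4,291/1.4,72),"handle end",atz("top",547/1.4,412/1.4,36),"neck",atz("top",550/1.4,308/1.4,48))
```

```text
[551.7  38.3 266.5] [595.9 -29.9 108. ] [594.2 -29.  108. ]
[593.7 -33.  108. ]
mallet top [ 617.7 -224.8   72. ] handle end [ 418.8 -227.    36. ] neck [ 591.2 -227.7   48. ]
```

```bash
python3 -m pendant '[[[0.022,-0.034,0,0,0,0],[0.0215,-0.0335,-0.01,0,0,0],[0,0,-0.03,0,0,0],[0,0,-0.025,0,0,0],[0,0,0,0,0,0]]]'
python3 -m pendant '[[[0,0,0,0,0,0]]]'
python3 - <<'E'
from h import *
np.set_printoptions(precision=3,suppress=True)
st=sensors.get_state(); im=eyes.camera("wrist"); s=eyes.camera("side"); print(st["eef_pos"],st["orientation"])
e=np.array(st["eef_pos"]);R=np.array(st["orientation"])
a=im[130:330,180:380]; b=s[130:250,230:350]
o=np.hstack([cv2.resize(a,(390,390),interpolation=cv2.INTER_CUBIC),cv2.resize(b,(390,390),interpolation=cv2.INTER_CUBIC)])
cv2.imwrite("pics/w4.png",np.ascontiguousarray(o[:,:,::-1]))
low=e+R[:,2]*78.6; col=e+R[:,2]*44.6; print("low",low)
for n,P in(("low",low),("col",col),("mouth",(595,-30,108))):
    p=proj("wrist",P,st);q=proj("side",P); print(n,(p-[180,130])*1.95,(q-[230,130])*3.25+[390,0])
E
```

```text
time: 7.85
eef_pos: [597.3, -23.1, 199.8]
orientation: [[0.187, -0.982, -0.001], [-0.982, -0.187, 0.005], [-0.005, 0.0, -1.0]]
ft_force: [0.2, -0.1, -1.8]
width: 0.175
time: 7.98
eef_pos: [597.8, -22.1, 200.8]
orientation: [[0.189, -0.982, -0.0], [-0.982, -0.189, 0.004], [-0.004, -0.001, -1.0]]
ft_force: [0.4, 1.0, -1.6]
width: 0.174
[597.804 -22.117 200.808] [[ 0.189 -0.982 -0.   ]
 [-0.982 -0.189  0.004]
 [-0.004 -0.001 -1.   ]]
low [597.781 -21.765 122.208]
low [189.975 200.439] [571.51  194.556]
col [190.037 241.329] [571.022 156.158]
mouth [212.034 198.633] [580.242 206.241]
```

View pics/w4.png

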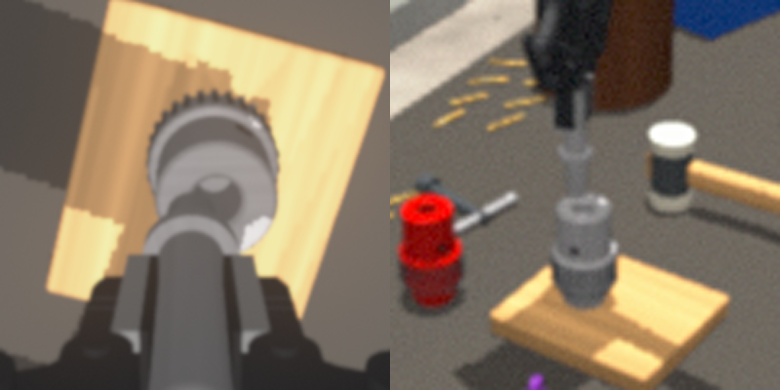

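Wrist half: the arbor is left of the mouth (axis x≈191, back-face centre x≈216), which is about 8–9 mm in y. The side half agrees, with the arbor at 573 and the mouth at 583. I'm correcting.

```bash
python3 -m pendant '[[[-0.0028,-0.0088,0,0,0,0],[0,0,0,0.2,0,0],[0,0,0,0,0,0]]]'
python3 - <<'E'
from h import *
np.set_printoptions(precision=3,suppress=True)
st=sensors.get_state(); im=eyes.camera("wrist"); s=eyes.camera("side"); print(st["eef_pos"],st["orientation"])
e=np.array(st["eef_pos"]);R=np.array(st["orientation"])
a=im[130:330,180:380]; b=s[150:230,260:340]
o=np.hstack([cv2.resize(a,(390,390),interpolation=cv2.INTER_CUBIC),cv2.resize(b,(390,390),interpolation=cv2.INTER_CUBIC)])
cv2.imwrite("pics/w5.png",np.ascontiguousarray(o[:,:,::-1]))
low=e+R[:,2]*78.6; col=e+R[:,2]*44.6; print("low",low)
for n,P in(("low",low),("col",col),("mouth",(595,-31,108))):
    p=proj("wrist",P,st);q=proj("side",P); print(n,(p-[180,130])*1.95,(q-[260,150])*4.875+[390,0])
E
```

```text
time: 8.45
eef_pos: [595.9, -32.0, 203.6]
orientation: [[0.189, -0.982, 0.004], [-0.982, -0.189, 0.007], [-0.006, -0.005, -1.0]]
ft_force: [-0.6, -0.5, -2.4]
width: 0.176
[595.857 -31.975 203.576] [[ 0.189 -0.982  0.004]
 [-0.982 -0.189  0.007]
 [-0.006 -0.005 -1.   ]]
low [596.167 -31.407 124.978]
low [189.985 200.455] [528.26  182.114]
col [190.048 241.348] [528.091 124.555]
mouth [188.486 187.477] [530.096 210.979]
```

View pics/w5.png

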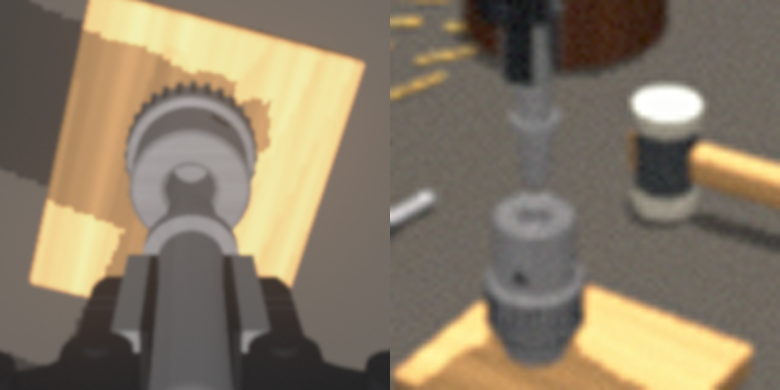

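Both views now agree that the arbor is over the mouth: x≈190 against 190, and 535 against 535. I'm lowering it gently.

```bash
python3 -m pendant '[[[-0.0005,0.0005,-0.016,-0.4,0.25,0],[0,0,-0.012,0,0,0],[0,0,0,0,0,0]]]'
```

```text
time: 8.93
eef_pos: [595.0, -31.0, 172.6]
orientation: [[0.189, -0.982, -0.002], [-0.982, -0.189, 0.0], [-0.0, 0.002, -1.0]]
ft_force: [0.8, -0.0, -2.0]
width: 0.176
```

```bash
python3 -m pendant '[[[0,0,-0.006,0,0,0],[0,0,-0.0015,0,0,0],[0,0,0,0,0,0]]]'
```

```text
time: 9.3
eef_pos: [595.6, -31.0, 164.8]
orientation: [[0.189, -0.982, -0.0], [-0.982, -0.189, 0.0], [-0.0, 0.0, -1.0]]
ft_force: [1.8, -0.7, -1.6]
width: 0.176
```

```bash
python3 -m pendant '[[[0,0,-0.002,0,0,0],[0,0,0,0,0,0]]]';python3 -m pendant '[[[0,0,-0.001,0,0,0],[0,0,0,0,0,0]]]'
```

```text
time: 9.55
eef_pos: [595.9, -31.0, 163.2]
orientation: [[0.189, -0.982, 0.0], [-0.982, -0.189, -0.0], [0.0, -0.0, -1.0]]
ft_force: [1.4, 0.1, -2.7]
width: 0.174
time: 9.8
eef_pos: [596.0, -31.0, 162.4]
orientation: [[0.189, -0.982, 0.001], [-0.982, -0.189, -0.0], [0.0, -0.001, -1.0]]
ft_force: [1.1, 0.4, -2.2]
width: 0.172
```

```bash
python3 -m pendant '[[[0,0,-0.001,0,0,0],[0,0,0,0,0,0]]]';python3 -m pendant '[[[0,0,-0.001,0,0,0],[0,0,0,0,0,0]]]'
```

```text
time: 10.05
eef_pos: [596.1, -31.0, 161.4]
orientation: [[0.189, -0.982, 0.001], [-0.982, -0.189, -0.0], [0.0, -0.001, -1.0]]
ft_force: [2.1, -0.3, -1.9]
width: 0.174
time: 10.3
eef_pos: [596.1, -31.0, 160.4]
orientation: [[0.189, -0.982, 0.001], [-0.982, -0.189, -0.0], [0.0, -0.001, -1.0]]
ft_force: [0.9, -0.3, -2.5]
width: 0.175
```

```bash
python3 -m pendant '[[[0,0,-0.001,0,0,0],[0,0,0,0,0,0]]]';python3 -m pendant '[[[0,0,-0.001,0,0,0],[0,0,0,0,0,0]]]'
```

```text
time: 10.55
eef_pos: [596.2, -31.0, 159.4]
orientation: [[0.189, -0.982, 0.001], [-0.982, -0.189, -0.0], [0.0, -0.001, -1.0]]
ft_force: [2.0, 0.5, -1.8]
width: 0.172
time: 10.8
eef_pos: [596.4, -31.0, 158.6]
orientation: [[0.189, -0.982, 0.002], [-0.982, -0.189, -0.0], [0.0, -0.002, -1.0]]
ft_force: [1.3, 0.8, -1.1]
width: 0.172
```

```bash
python3 -m pendant '[[[0,0,-0.0005,0,0,0],[0,0,0,0,0,0]]]'; python3 -m pendant '[[[0,0,0,0,0,0],[0,0,0,0,0,0],[0,0,0,0,0,0]]]' 0.5
```

```text
time: 11.05
eef_pos: [596.5, -31.0, 158.4]
orientation: [[0.189, -0.982, 0.002], [-0.982, -0.189, -0.0], [0.0, -0.002, -1.0]]
ft_force: [0.5, 0.6, -1.6]
width: 0.173
time: 11.42
eef_pos: [595.9, -31.2, 158.1]
orientation: [[0.189, -0.982, 0.001], [-0.982, -0.189, -0.0], [0.001, -0.001, -1.0]]
ft_force: [0.4, 0.7, -0.6]
width: 0.499
```

```bash
python3 -m pendant '[[[0,0,0.03,0,0,0],[0,0,0.05,0,0,0],[-0.005,-0.04,0.03,0,0,-4],[-0.005,-0.06,0,0,0,-4],[-0.01,-0.06,0,0,0,-2.4]]]' 0.6
python3 -m pendant '[[[0,-0.02,0,0,0,0],[0,0,0,0,0,0],[0,0,0,0,0,0]]]'
python3 - <<'E'
from h import *
np.set_printoptions(precision=3,suppress=True)
st=sensors.get_state(); im=eyes.camera("wrist"); s=eyes.camera("side"); print(st["eef_pos"],st["orientation"])
for t in("mallet_grip","mallet_face"):
    for d in finder.look_for("wrist",t)[:2]: print(t,np.array(d["xyz"]),round(d["confidence"],2))
b=s[150:230,260:340]
o=np.hstack([cv2.resize(im,(480,360),interpolation=cv2.INTER_AREA),cv2.resize(b,(315,360),interpolation=cv2.INTER_CUBIC)])
cv2.imwrite("pics/w6.png",np.ascontiguousarray(o[:,:,::-1]))
for P in((618,-225,72),(576,-226,48),(420,-227,48)): print(proj("wrist",P,st)*480/560)
E
```

```text
time: 12.05
eef_pos: [574.9, -190.8, 271.4]
orientation: [[0.012, -1.0, 0.0], [-1.0, -0.012, 0.0], [-0.0, -0.0, -1.0]]
ft_force: [0.7, -0.3, -0.7]
width: 0.598
time: 12.42
eef_pos: [574.1, -213.8, 271.3]
orientation: [[0.007, -1.0, -0.0], [-1.0, -0.007, 0.001], [-0.001, 0.0, -1.0]]
ft_force: [0.8, 0.4, -0.5]
width: 0.601
[ 574.06  -213.824  271.316] [[ 0.007 -1.    -0.   ]
 [-1.    -0.007  0.001]
 [-0.001  0.    -1.   ]]
mallet_grip [ 566.6 -223.8   48.5] 0.93
mallet_grip [ 748.5 -129.5    8.3] 0.71
mallet_face [ 562.2 -226.9   51.5] 0.83
[248.416 124.47 ]
[247.952 158.276]
[246.749 271.957]
```

View pics/w6.png

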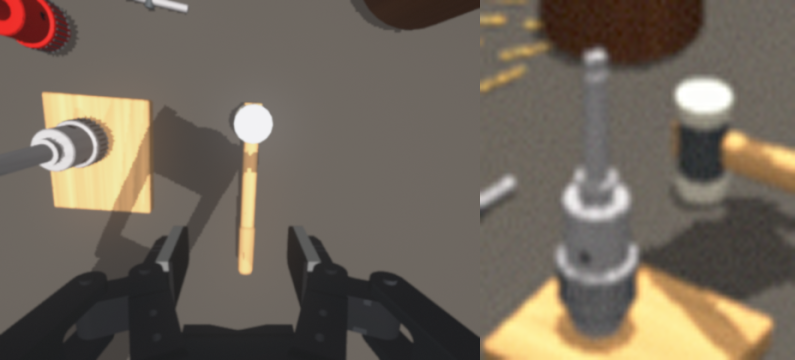

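The arbor stands upright in the chuck (right crop). Mallet: head centre (253,124), neck (249.5,158) and handle end (245.5,272), so the handle is yawed about -1.1° and the grip is near (577,-229).

```bash
python3 -m pendant '[[[0.003,-0.015,-0.04,0,0,-1.5],[0,0,-0.05,0,0,0],[0,0,-0.05,0,0,0],[0,0,-0.03,0,0,0],[0,0,0,0,0,0]]]'
python3 -m pendant '[[[0,0,0,0,0,0]]]'
```

```text
time: 13.25
eef_pos: [579.0, -223.8, 99.2]
orientation: [[-0.012, -1.0, 0.004], [-1.0, 0.012, -0.001], [0.001, -0.004, -1.0]]
ft_force: [-0.5, 0.2, 0.3]
width: 0.601
time: 13.38
eef_pos: [579.9, -223.6, 100.6]
orientation: [[-0.011, -1.0, 0.006], [-1.0, 0.011, -0.002], [0.002, -0.006, -1.0]]
ft_force: [1.3, -1.3, 1.0]
width: 0.6
```

```bash
python3 -m pendant '[[[-0.003,-0.0055,-0.025,0.1,0.3,-0.4],[0,0,-0.025,0,0,0],[0,0,-0.01,0,0,0],[0,0,0,0,0,0]]]'
```

```text
time: 13.88
eef_pos: [579.3, -231.2, 41.7]
orientation: [[-0.018, -1.0, 0.007], [-1.0, 0.018, -0.004], [0.004, -0.007, -1.0]]
ft_force: [-0.7, 0.4, 0.6]
width: 0.602
```

```bash
python3 -m pendant '[[[-0.002,0.002,-0.006,0.25,0.4,0],[0,0,0,0,0,0]]]'
python3 -m pendant '[[[0,0,0,0,0,0],[0,0,0,0,0,0],[0,0,0,0,0,0],[0,0,0,0,0,0],[0,0,0,0,0,0]]]' 0 120
```

```text
time: 14.12
eef_pos: [577.9, -229.7, 36.6]
orientation: [[-0.018, -1.0, 0.001], [-1.0, 0.018, -0.001], [0.001, -0.001, -1.0]]
ft_force: [-0.3, -0.4, -0.4]
width: 0.6
time: 14.75
eef_pos: [578.7, -230.0, 38.0]
orientation: [[-0.018, -1.0, 0.002], [-1.0, 0.018, -0.002], [0.002, -0.002, -1.0]]
ft_force: [0.3, -0.8, 1.1]
width: 0.184
```

```bash
python3 -m pendant '[[[0,0,0.03,0,0,0],[0,0,0.05,0,0,0],[0,0,0.05,0,0,0],[0,0,0.05,0,0,0],[0,0,0.045,0,0,0]]]'
python3 -m pendant '[[[-0.006,0.05,0.01,0,0,0],[-0.006,0.05,0,0,0,0],[-0.006,0.05,0,0,0,0],[-0.004,0.045,0,0,0,0],[0,0,0,0,0,0]]]'
python3 -m pendant '[[[0,0,0,0,0,0]]]'
```

```text
time: 15.38
eef_pos: [571.0, -226.0, 258.4]
orientation: [[-0.018, -1.0, -0.016], [-1.0, 0.018, 0.008], [-0.008, 0.016, -1.0]]
ft_force: [-0.7, -0.5, -2.2]
width: 0.191
time: 16.0
eef_pos: [547.9, -27.1, 271.5]
orientation: [[-0.021, -1.0, -0.012], [-1.0, 0.021, 0.006], [-0.006, 0.012, -1.0]]
ft_force: [0.1, 0.2, -3.0]
width: 0.187
time: 16.12
eef_pos: [547.5, -27.2, 270.9]
orientation: [[-0.02, -1.0, -0.013], [-1.0, 0.02, 0.006], [-0.006, 0.013, -1.0]]
ft_force: [-0.1, -1.1, -3.0]
width: 0.186
```

```bash
python3 -m pendant '[[[0.009,-0.004,-0.008,-0.35,-0.75,0],[0,0,0,0,0,0],[0,0,0,0,0,0]]]'
python3 - <<'E'
from h import *
np.set_printoptions(precision=3,suppress=True)
st=sensors.get_state(); im=eyes.camera("wrist"); s=eyes.camera("side"); t=eyes.camera("top"); print(st["eef_pos"],st["orientation"],st["ft_force"])
e=np.array(st["eef_pos"]);R=np.array(st["orientation"])
b=s[110:230,230:350]; c=t[170:250,270:350]
o=np.hstack([cv2.resize(b,(400,400),interpolation=cv2.INTER_CUBIC),cv2.resize(c,(400,400),interpolation=cv2.INTER_CUBIC)])
o=np.vstack([o,np.hstack([cv2.resize(im[150:330,140:420],(311,200)),np.zeros((200,489,3),np.uint8)])])
cv2.imwrite("pics/w7.png",np.ascontiguousarray(o[:,:,::-1]))
f=e-R[:,1]*40+R[:,2]*38; ft=f-R[:,2]*72
for n,P in(("face",f),("headtop",ft),("tang",(596.2,-31,199.5)),("col",(596.2,-31,116.5)),("mouth",(596.2,-31,108))):
    print(n,np.array(P),"side",(proj("side",P)-[230,110])*400/120,"top",(proj("top",P)-[270,170])*5+[400,0],"w",(proj("wrist",P,st)-[140,150])*311/280+[0,400])
E
```

```text
time: 16.5
eef_pos: [557.1, -34.2, 261.1]
orientation: [[-0.024, -1.0, -0.001], [-1.0, 0.024, -0.001], [0.001, 0.001, -1.0]]
ft_force: [0.4, -0.3, -3.0]
width: 0.187
[557.1   -34.168 261.13 ] [[-0.024 -1.    -0.001]
 [-1.     0.024 -0.001]
 [ 0.001  0.001 -1.   ]] [ 0.357 -0.294 -2.963]
face [597.058 -35.161 223.098] side [194.814 138.348] top [633.267 202.91 ] w [152.6   436.027]
headtop [597.117 -35.084 295.098] side [193.643  44.591] top [650.542 189.046] w [152.737 489.557]
tang [596.2 -31.  199.5] side [193.215 170.154] top [617.612 208.843] w [144.18  428.826]
col [596.2 -31.  116.5] side [194.331 267.663] top [602.466 221.234] w [146.477 408.37 ]
mouth [596.2 -31.  108. ] side [194.438 277.178] top [601.06  222.385] w [146.638 406.936]
```

View pics/w7.png

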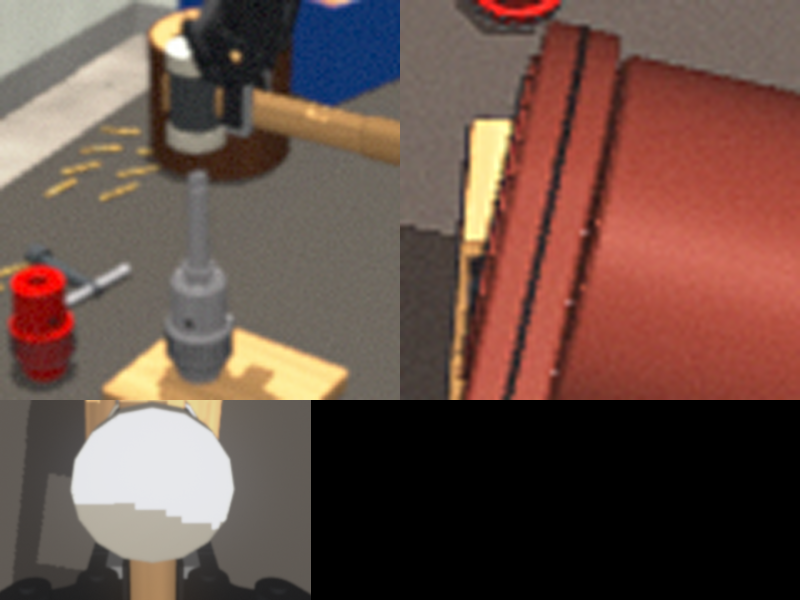

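The side crop shows the mallet head axis (196,140) over the tang (197,173). By the pose numbers the head is 4 mm off in y, so I'm correcting that and coming down to just above the tang.

```bash
python3 -m pendant '[[[-0.0015,0.004,-0.005,0,0,-0.3],[0,0,-0.006,0,0,0],[0,0,0,0,0,0]]]'; python3 -m pendant '[[[0,0,0,0,0,0]]]'
```

```text
time: 17.02
eef_pos: [555.3, -29.4, 249.7]
orientation: [[-0.029, -1.0, -0.0], [-1.0, 0.029, -0.001], [0.001, 0.0, -1.0]]
ft_force: [-0.0, 0.5, -3.4]
width: 0.183
time: 17.15
eef_pos: [555.3, -29.3, 249.7]
orientation: [[-0.029, -1.0, -0.0], [-1.0, 0.029, -0.001], [0.001, 0.0, -1.0]]
ft_force: [-0.9, -0.3, -2.6]
width: 0.189
```

```bash
python3 -m pendant '[[[0,0,-0.006,0,0,0],[0,0,-0.002,0,0,0],[0,0,0,0,0,0]]]'; python3 -m pendant '[[[0,0,-0.0015,0,0,0]]]';  python3 -m pendant '[[[0,0,-0.001,0,0,0]]]'
```

```text
time: 17.52
eef_pos: [555.3, -29.3, 241.2]
orientation: [[-0.029, -1.0, -0.0], [-1.0, 0.029, -0.001], [0.001, 0.0, -1.0]]
ft_force: [-0.5, 0.9, -3.0]
width: 0.191
time: 17.65
eef_pos: [555.5, -29.4, 239.8]
orientation: [[-0.029, -1.0, 0.0], [-1.0, 0.029, -0.001], [0.001, -0.0, -1.0]]
ft_force: [0.5, -0.2, -3.7]
width: 0.187
time: 17.77
eef_pos: [555.5, -29.4, 238.7]
orientation: [[-0.029, -1.0, 0.0], [-1.0, 0.029, -0.001], [0.001, -0.0, -1.0]]
ft_force: [-0.2, -0.1, -3.8]
width: 0.19
```

```bash
python3 -m pendant '[[[0,0,-0.002,0,0,0]]]'; python3 -m pendant '[[[0,0,-0.001,0,0,0]]]'
```

```text
time: 17.9
eef_pos: [555.6, -29.4, 236.8]
orientation: [[-0.029, -1.0, 0.0], [-1.0, 0.029, -0.001], [0.001, -0.0, -1.0]]
ft_force: [0.1, -0.3, -2.9]
width: 0.186
time: 18.02
eef_pos: [555.6, -29.4, 235.7]
orientation: [[-0.029, -1.0, 0.0], [-1.0, 0.029, -0.001], [0.001, -0.0, -1.0]]
ft_force: [-0.5, 0.3, -1.1]
width: 0.188
```

Contact is found at TCP z≈235.8. Now a short tap, read, and lift.

```bash
python3 -m pendant '[[[0,0,0.003,0,0,0]]]'; python3 -m pendant '[[[0,0,-0.0055,0,0,0]]]'; python3 -m pendant '[[[0,0,0.004,0,0,0]]]'
```

```text
time: 18.15
eef_pos: [555.4, -29.4, 238.5]
orientation: [[-0.029, -1.0, -0.0], [-1.0, 0.029, -0.001], [0.001, 0.0, -1.0]]
ft_force: [-1.2, -0.6, -4.0]
width: 0.188
time: 18.27
eef_pos: [556.2, -29.5, 234.1]
orientation: [[-0.029, -1.0, 0.002], [-1.0, 0.029, -0.002], [0.001, -0.002, -1.0]]
ft_force: [-0.3, -0.2, 4.6]
width: 0.186
time: 18.4
eef_pos: [555.7, -29.4, 237.4]
orientation: [[-0.029, -1.0, 0.001], [-1.0, 0.029, -0.001], [0.001, -0.001, -1.0]]
ft_force: [0.0, 0.2, -3.2]
width: 0.184
```

```bash
python3 -m pendant '[[[0,0,-0.0058,0,0,0]]]'; python3 -m pendant '[[[0,0,0.005,0,0,0]]]'
```

```text
time: 18.52
eef_pos: [556.5, -29.6, 232.6]
orientation: [[-0.029, -1.0, 0.003], [-1.0, 0.029, -0.002], [0.002, -0.003, -1.0]]
ft_force: [-1.1, 0.2, 13.9]
width: 0.189
time: 18.65
eef_pos: [555.9, -29.5, 236.9]
orientation: [[-0.029, -1.0, 0.002], [-1.0, 0.029, -0.001], [0.001, -0.002, -1.0]]
ft_force: [-1.3, 0.2, -3.1]
width: 0.192
```

```bash
python3 -m pendant '[[[0,0,-0.0062,0,0,0]]]'; python3 -m pendant '[[[0,0,0.006,0,0,0]]]'
```

```text
time: 18.77
eef_pos: [556.6, -29.6, 231.7]
orientation: [[-0.029, -1.0, 0.004], [-1.0, 0.029, -0.002], [0.002, -0.004, -1.0]]
ft_force: [-1.0, -0.2, 19.3]
width: 0.19
time: 18.9
eef_pos: [556.0, -29.5, 236.8]
orientation: [[-0.029, -1.0, 0.002], [-1.0, 0.029, -0.001], [0.001, -0.002, -1.0]]
ft_force: [0.2, 0.5, -4.0]
width: 0.188
```

```bash
python3 -m pendant '[[[0,0,-0.0065,0,0,0]]]'; python3 -m pendant '[[[0,0,0.02,0,0,0],[0,0,0.03,0,0,0],[0,0,0,0,0,0]]]'
python3 - <<'E'
from h import *
s=snap("side","s8",(240,130,340,230),6)
for g in(0,3.5,8.5):
    for z in(0,83): print(g,z,(proj("side",(596,-31,108+g+z))-[240,130])*6)
E
```

```text
time: 19.02
eef_pos: [556.6, -29.6, 231.0]
orientation: [[-0.029, -1.0, 0.004], [-1.0, 0.029, -0.002], [0.002, -0.004, -1.0]]
ft_force: [-1.7, 0.1, 22.7]
width: 0.191
time: 19.4
eef_pos: [555.4, -29.4, 281.6]
orientation: [[-0.029, -1.0, 0.0], [-1.0, 0.029, -0.001], [0.001, -0.0, -1.0]]
ft_force: [0.0, 0.6, -3.2]
width: 0.185
0 0 [290.39501493 379.04431128]
0 83 [288.42803072 205.07600967]
3.5 0 [290.31669429 372.01001423]
3.5 83 [288.33981565 197.40186298]
8.5 0 [290.20413032 361.91617442]
8.5 83 [288.21301598 186.38980761]
```

View pics/s8.png

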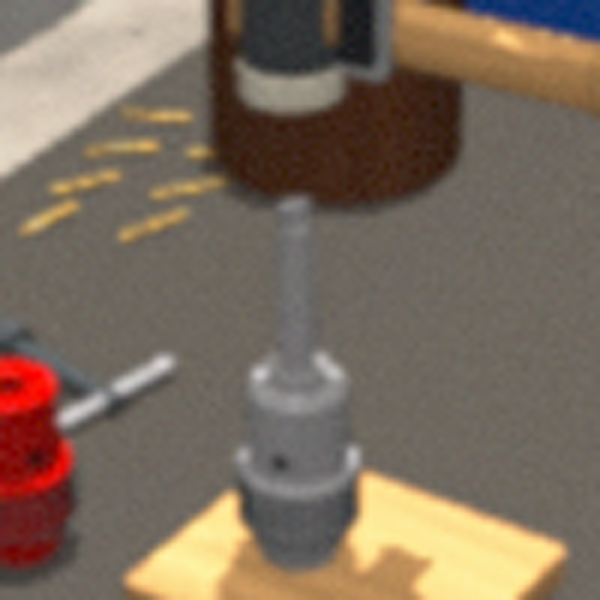

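The side view shows the collar just above the chuck's back at (298,375), with the tang top at (295,200). Forces read 8, 17, 23 and 26 N. Returning the mallet to its old spot.

```bash
python3 - <<'E'
import cv2,numpy as np
a=cv2.imread("pics/w7.png")[:400,:400]; a=cv2.resize(a,(720,720),interpolation=cv2.INTER_CUBIC)  # origin 230,110 x6
b=cv2.imread("pics/s8.png")                                   # origin 240,130 x6
A=a[120:720,60:660]
def shift(box):
    x0,y0,x1,y1=box; t=b[y0:y1,x0:x1]; s=A[y0-30:y1+30,x0-12:x1+12]
    r=cv2.matchTemplate(s,t,cv2.TM_CCOEFF_NORMED); _,v,_,l=cv2.minMaxLoc(r); return l[0]-12,l[1]-30,round(v,3)
print("tang",shift((275,185,320,240)),"chuck",shift((230,440,370,570)))
E
python3 -m pendant '[[[0.006,-0.05,0,0,0,0],[0.006,-0.05,0,0,0,0],[0.006,-0.05,0,0,0,0],[0.005,-0.045,0,0,0,0],[0,0,0,0,0,0]]]'
```

```text
tang (1, -9, 0.976) chuck (0, 0, 0.982)
time: 20.08
eef_pos: [574.0, -227.3, 270.4]
orientation: [[-0.025, -1.0, -0.015], [-1.0, 0.025, 0.005], [-0.005, 0.015, -1.0]]
ft_force: [-0.5, 0.5, -3.5]
width: 0.184
```

```bash
python3 -m pendant '[[[0,0,-0.05,0,0,0.6],[0,0,-0.05,0,0,0],[0,0,-0.05,0,0,0],[0,0,-0.04,0,0,0],[0,0,0,0,0,0]]]'; python3 -m pendant '[[[0,0,0,0,0,0]]]'
```

```text
time: 20.7
eef_pos: [569.4, -221.4, 69.8]
orientation: [[-0.014, -1.0, -0.022], [-1.0, 0.014, 0.011], [-0.011, 0.022, -1.0]]
ft_force: [-0.9, 0.5, -3.2]
width: 0.189
time: 20.82
eef_pos: [570.0, -221.1, 70.9]
orientation: [[-0.014, -1.0, -0.021], [-1.0, 0.013, 0.011], [-0.011, 0.021, -1.0]]
ft_force: [0.6, -0.3, -3.6]
width: 0.191
```

```bash
python3 -m pendant '[[[0.008,-0.009,-0.012,-0.6,-1.2,-0.3],[0,0,-0.01,0,0,0],[0,0,0,0,0,0]]]'; python3 -m pendant '[[[0,0,0,0,0,0]]]'
```

```text
time: 21.2
eef_pos: [581.4, -230.9, 54.5]
orientation: [[-0.018, -1.0, 0.007], [-1.0, 0.018, -0.003], [0.003, -0.007, -1.0]]
ft_force: [-0.5, -0.1, -3.0]
width: 0.188
time: 21.32
eef_pos: [582.1, -231.1, 55.7]
orientation: [[-0.018, -1.0, 0.009], [-1.0, 0.018, -0.004], [0.004, -0.009, -1.0]]
ft_force: [0.4, 0.7, -4.3]
width: 0.189
```

```bash
python3 -m pendant '[[[-0.002,0,-0.008,0.2,0.45,0],[0,0,-0.005,0,0,0],[0,0,0,0,0,0]]]'; python3 -m pendant '[[[0,0,-0.0015,0,0,0],[0,0,0,0,0,0]]]'
```

```text
time: 21.7
eef_pos: [580.2, -231.0, 42.7]
orientation: [[-0.017, -1.0, 0.001], [-1.0, 0.017, -0.0], [0.0, -0.001, -1.0]]
ft_force: [0.1, -0.6, -2.9]
width: 0.189
time: 21.95
eef_pos: [580.1, -231.0, 40.9]
orientation: [[-0.017, -1.0, 0.001], [-1.0, 0.017, -0.0], [0.0, -0.001, -1.0]]
ft_force: [-0.3, -0.0, -3.5]
width: 0.194
```

```bash
python3 -m pendant '[[[0,0,-0.0015,0,0,0],[0,0,0,0,0,0]]]';python3 -m pendant '[[[0,0,-0.001,0,0,0],[0,0,0,0,0,0]]]';python3 -m pendant '[[[0,0,-0.001,0,0,0],[0,0,0,0,0,0]]]'
```

```text
time: 22.2
eef_pos: [580.2, -231.0, 39.5]
orientation: [[-0.017, -1.0, 0.001], [-1.0, 0.017, -0.0], [0.0, -0.001, -1.0]]
ft_force: [-0.0, -0.2, -3.5]
width: 0.19
time: 22.45
eef_pos: [580.2, -231.1, 38.5]
orientation: [[-0.018, -1.0, 0.001], [-1.0, 0.018, -0.0], [0.0, -0.001, -1.0]]
ft_force: [-0.3, -0.0, -3.4]
width: 0.19
time: 22.7
eef_pos: [580.5, -231.3, 38.1]
orientation: [[-0.017, -1.0, 0.001], [-1.0, 0.017, -0.001], [0.001, -0.002, -1.0]]
ft_force: [0.6, 0.1, -4.2]
width: 0.187
```

```bash
python3 -m pendant '[[[0,0,-0.001,0,0,0],[0,0,0,0,0,0]]]';python3 -m pendant '[[[0,0,-0.001,0,0,0],[0,0,0,0,0,0]]]'
```

```text
time: 22.95
eef_pos: [580.7, -231.4, 38.1]
orientation: [[-0.017, -1.0, 0.002], [-1.0, 0.017, -0.001], [0.001, -0.002, -1.0]]
ft_force: [1.0, 0.9, -3.8]
width: 0.186
time: 23.2
eef_pos: [580.8, -231.4, 38.1]
orientation: [[-0.017, -1.0, 0.002], [-1.0, 0.017, -0.001], [0.001, -0.002, -1.0]]
ft_force: [0.9, -0.6, -3.3]
width: 0.19
```

```bash
python3 -m pendant '[[[0,0,-0.002,0,0,0],[0,0,0,0,0,0]]]'
```

```text
time: 23.45
eef_pos: [581.1, -231.6, 38.1]
orientation: [[-0.017, -1.0, 0.002], [-1.0, 0.017, -0.001], [0.001, -0.002, -1.0]]
ft_force: [0.7, -0.2, -3.7]
width: 0.187
```

TCP z is stuck at 38.1, the same height as when I gripped it, so the mallet stands on the bench. Releasing.

```bash
python3 -m pendant '[[[0,0,0,0,0,0],[0,0,0,0,0,0],[0,0,0,0,0,0],[0,0,0,0,0,0]]]' 0.6 60; python3 -m pendant '[[[0,0,0.03,0,0,0],[0,0,0.05,0,0,0],[0,0,0.06,0,0,0],[-0.03,-0.05,0.05,0,0,0],[-0.03,-0.05,0,0,0,0]]]'
python3 - <<'E'
from h import *
s=eyes.camera("side"); t=eyes.camera("top")
o=np.hstack([cv2.resize(s[130:230,220:360],(400,286),interpolation=cv2.INTER_CUBIC),cv2.resize(t[100:320,100:420],(400,275))[:275]if 0 else cv2.resize(t[100:328,100:420],(400,286))])
cv2.imwrite("pics/f.png",np.ascontiguousarray(o[:,:,::-1]))
E
```

```text
time: 23.95
eef_pos: [582.1, -232.2, 38.2]
orientation: [[-0.017, -1.0, 0.004], [-1.0, 0.017, -0.003], [0.002, -0.004, -1.0]]
ft_force: [0.2, -0.1, 0.5]
width: 0.6
time: 24.58
eef_pos: [526.8, -320.9, 223.4]
orientation: [[-0.01, -1.0, 0.002], [-1.0, 0.01, -0.002], [0.002, -0.002, -1.0]]
ft_force: [1.4, -1.2, 0.4]
width: 0.601
```

View pics/f.png

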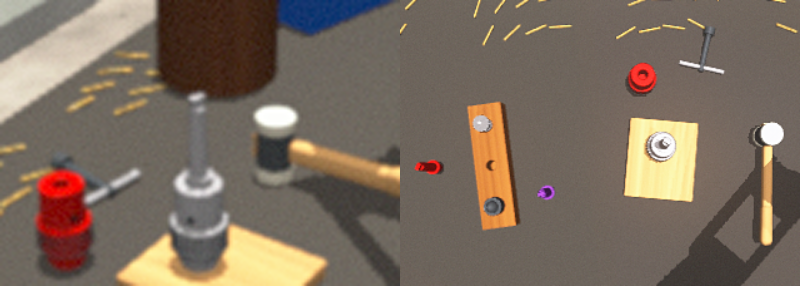

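The final view shows the arbor upright in the chuck, which stands on its board. The mallet is standing on the bench with its head at (768,134), and the other tools are where they were. I'm handing in.

```bash
python3 -m pendant '[[[0,0,0,0,0,0]]]'; python3 -c "
from station import r; print(r.sign_off())"
```

```text
time: 24.8
eef_pos: [522.6, -324.0, 219.5]
orientation: [[-0.019, -1.0, -0.004], [-1.0, 0.019, -0.0], [0.0, 0.004, -1.0]]
ft_force: [0.2, 0.8, 0.5]
width: 0.601
the job is handed in; nothing more can be done
None
```

The arbor is fitted to the chuck and I handed the job in at about 25 s. I never measured the collar gap directly; I put it at about 3 mm.

**What I did:** I took the steel arbor out of the block's middle hole, set its short taper in the chuck's socket and let go. I then tapped it with the mallet at about 8, 17, 23 and 26 N. That is the wrist force at the end of each tap, less the mallet's weight; true peaks could be a little higher. I put the mallet back on the bench in its old place.

**Last checks:**
- **Gap from force:** the 26 N tap puts the gap near 3 mm by your table.
- **Gap from pictures:** between the pictures before and after tapping, the tang dropped about 4.1 mm and the chuck did not move. The contact height puts the starting gap near 7 mm, which also gives about 3 mm. If the arbor had started at the nominal 8.5 mm, the same drop would leave about 4.4 mm. The force readings and the last side view count against that.
- **Scene:** the chuck stands on its board with the arbor upright, the mallet stands on the bench, and the other tools and look-alikes appear unmoved. The gripper is clear of everything.

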